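# Run the sample shuttle home to its sensor head

## Robot

A 7-joint arm with a two-finger parallel gripper is mounted at the origin on the work surface; the furniture and walls round the work are solid. World frame = base frame: x ahead of the robot, y to its left, z up, the work surface at z = 0. Lengths are in m, angles in rad, forces in N, time in s.
With the tool pointing down it reaches from about 0.4 to 0.85 m from the base axis. Payload 4.5 kg.
Tool frame: the origin (TCP) lies at the very end of the fingers, on their centre line; the grasp point (between the pads) lies 19 mm behind it (r.pinch_z is the distance from the TCP to the grasp point, in m); z points along the fingers, y is the line along which they close (so a half turn about z gives the same grasp; the last joint's range is limited). The gripper opens to 88 mm and grips with 3 to 60 N. Pads are 18 mm wide; open, the fingers measure 123 mm over their backs; the gripper's body (75 mm by 187 mm) begins 45 mm behind the grasp point.
Start: joints at [-1.219, 0.689, -0.195, 1.565, 0.157, 0.902, -0.215], TCP at [0.195, 0.594, 0.239] pointing down, gripper open.
Joint ranges: [-3.01, 3.01], [-0.46, 2.08], [-1.47, 1.51], [0.13, 2.56], [-1, 4.14], [0.04, 2.09], [-2.66, 2.66]. Speed limits (rad/s): [2.57, 2.57, 3.14, 3.14, 3.14, 3.14, 3.14].

## Interface

Orientations are given as a unit quaternion [x, y, z, w].
In Python, from plant import r, cams gives the robot as it stands.
- The arm moves only by the shell command python3 -m pendant 'ROWS' [FORCE]. ROWS is JSON, a list of rows, each a list of 3 entries, a list of its own where there are three numbers: the closure, from -1 (fully open) to 1 (shut), then the shift along the tool's x, y, z in mm, then the turn, a rotation vector about the tool's x, y, z in degrees. A call has 1 to 8 rows; each row shifts and turns the commanded pose from where the row before left it, along the tool's axes as they then stand; what a row does not reach is not made up. A row lasts 1/8 s, in which the tool goes at most 62.5 mm and 10.7 degrees, less where a joint would pass 70% of its speed; a pose out of reach is approached as far as the arm can. A call with a gripper value outside its range is refused whole. The fingers move at their own pace and stop on an object; FORCE is the grip in N (left out, the last holds). Time passes only in rows, so rows that do not move let the fingers close. It gives the time, the measured TCP pose, the force, the opening and the grip force at its end, in the units of the state.
- r.get_state(): the state, without advancing time (a new reading comes with each control period).
- cams.snapshot(name): name is "scene" or "top" or "wrist"; returns a dict with "img" (400x640x3 uint8, red, green, blue), "camera_matrix" (3x3 intrinsics, pixels), "D" ([k1, k2, p1, p2, k3] as OpenCV has them; the pictures are not rectified), "camera_from_world" (4x4, takes a point from world to camera coordinates); the wrist camera has in their place "tool_from_camera" (4x4, takes a point from camera to tool coordinates, whose origin is the TCP and whose axes are the flange's). Camera axes: x right, y up, looking along -z (the intrinsics and any distortion apply to the point x, -y, -z); pixel columns grow to the right and rows downward; lengths in m; the calibration is good to about 2 mm. A picture is of the moment at which its call begins: read the wrist's pose just before it. There is no depth.
- r.finish_job(): hands the job in; it is judged then, once.
The state is a dict: "clock": time; "q": joint angles; "qd": joint speeds; "joint_torque": joint torques, N m; "tool_pos": TCP position; "eef_rot": TCP orientation; "contact_force": force on the tool from outside, world axes, zero at the start; "moment": the same for the moment, N m; "opening": opening from 0.0 (shut) to 1.0 (fully open); "finger_force": force on a finger pad.
Only numpy, scipy, OpenCV 4.12 (cv2) and the standard library are available. Lean on these libraries where they do the work, as an engineer would, in place of code of your own. Each camera call takes 0.05 s, during which the arm holds its last target. There are 200 camera calls.

## Task

The red sample sits on the blue carriage of the little rail shuttle. With closed fingertips press the orange lock button on the carriage and, keeping it held down, push the carriage along its rail until it is fully home against the white sensor head with the green stripe (not the dark buffer block at the other end); only then let the button spring up again and move clear. Grasp and lift nothing: the sample must ride along in its nest, and the things standing around must be left where they are.

Things in the scene. Friction and masses are not known exactly. Their poses are not given: they have to be found in the camera images.
- shuttle: Fixed aluminium rail bed, 290 mm long along its own y axis (the sliding direction), 150 wide (own x from -105 to +45 mm), carrying the blue carriage. Origin on the bench below the line on which the lock button travels, half-way along the rail; own x points away from the robot. Keep the arm clear of the fixed press frame to its left (column 0.33 m ahead and 0.22 m left of the robot, 0.59 m high).
- carriage: The blue carriage with all on it; slides only along the shuttle's own y axis. Origin on the bench below the button's centre; axes as the shuttle's. It starts in the middle of the rail; its end stops are 60 mm either way from there. A toothed lock holds it (with 1 to 2 mm of play; it resists any sensible push) unless the button is down by 3 mm or more; then it slides with about 1 N of friction. Let go on the way, it locks again at once.
- carriage_mid (a point): Centre of the top face of the carriage plate, 40 mm above the bench; plate 144 (shuttle x) by 90 (shuttle y) by 10 mm. Lies 30 mm towards the robot (shuttle -x) from the button. When the carriage is home against an end station this point is 61 mm horizontally from that station's origin.
- button_top (a point): Centre of the top face of the orange lock button, a flat pad 36 (shuttle x) by 44 mm (shuttle y), on the carriage; top 52 mm above the bench when up. It goes straight down, 5 mm in all; 4 N starts it, 6 N holds it fully down, then it is on a hard stop.
- pocket (a point): Point above the button's centre, level with the tops of two aluminium fences, 72 mm above the bench. The fences stand on the carriage before and behind the button along shuttle y: 46 mm wide, 8 thick, 52 mm clear between them, so a closed fingertip pressing the button can push the carriage by the fence ahead of it, either way. The pocket is open at both x sides.
- lock_button (a joint): How far the lock button is pressed, m: 0 up (locked), 0.005 fully down; springs up by itself.
- sensor_head: Fixed white sensor housing with a green stripe on top and a round green lens on each long side, 130x30 mm, 64 high (a 136x32 mm grey foot), standing across one end of the rail (which end varies). Origin on the bench under its centre, 121 mm along the shuttle's own +y or -y from the middle of the rail.
- buffer_block: Fixed dark steel block with black rubber buffers, 130x28 mm, 40 high, standing across the other end of the rail. Origin on the bench under its centre.
- sample: Red resin puck, 30 mm across, 17 high, 24 g, standing loose on the carriage between four 8 mm high brass dowels. Origin at the centre of its underside.
- nest (a point): Centre of the sample nest on the carriage's top face, 70 mm towards the robot (shuttle -x) from the button's centre; the puck has about 1 mm of play in it.
- vial_black: bystander: small glass vial with a black cap and brown contents, 25 mm across, 57 high, loose, standing on the bench past one end of the shuttle. Origin at the centre of its underside.
- vial_white: bystander: small glass vial with a white cap, 25 mm across, 57 high, loose, standing on the bench past one end of the shuttle. Origin at the centre of its underside.
- vial_clear: bystander: small glass vial with a black cap and clear contents, 25 mm across, 57 high, loose, standing on the bench beyond the shuttle. Origin at the centre of its underside.
- nut: bystander: steel hexagon nut, 34x30x16 mm, loose on the bench past one end of the shuttle. Origin at the centre of its underside.
- core: bystander: grey stone core, 38 mm across, 32 high, loose on the bench beyond the shuttle. Origin at the centre of its underside.
There are look-alikes about, which are no part of the job. What is shaped like the sample but purple or turquoise is not meant.

How it is judged:
By the outcome, as a careful person would: the job done as asked, in the order asked, and still so for the second after the job is handed in, with the robot touching nothing.
It also fails if it takes over 42 s, if anything falls off the work surface, if the arm or the gripper's body presses on something with over 40 N, if the wrist force passes 120 N, or if a joint passes its speed limit or range.

## Working session

There is one attempt and no reset: what is moved stays moved. The work goes in short steps, Python scripts to look and compute and a shell command to move; the robot and the scene stay as the last step left them, time stands still between calls to the robot, and variables do not carry over. Pictures are saved under pics/ and viewed, at most 10 in all, crops included, and the job is handed in when it is done.

```bash
mkdir -p pics; ls
python3 - <<'E'
from plant import r,cams
import cv2
for n in("scene","top"):
    s=cams.snapshot(n); cv2.imwrite(f"pics/{n}0.png",s["img"][:,:,::-1])
    print(n,s["camera_matrix"],s["D"],s["camera_from_world"])
st=r.get_state();print(st["clock"],st["tool_pos"],st["eef_rot"],st["opening"])
E
```

```text
pics
scene [[436.25001475   0.         316.92548231]
 [  0.         436.25001475 193.9192575 ]
 [  0.           0.           1.        ]] [-0.00714941  0.          0.          0.          0.        ] [[ 0.63552833 -0.77201758 -0.00962262 -0.31956761]
 [ 0.41723822  0.33293238  0.84561711 -0.22953301]
 [-0.6496276  -0.54142856  0.5337032  -0.76301315]
 [ 0.          0.          0.          1.        ]]
top [[374.00837475   0.         323.11662905]
 [  0.         374.00837475 199.31569885]
 [  0.           0.           1.        ]] [-0.06988348  0.          0.          0.          0.        ] [[-0.02313605 -0.99967463 -0.01074082 -0.05084311]
 [ 0.99517522 -0.02405391  0.09511932 -0.45842359]
 [-0.09534673 -0.00848831  0.99540793 -1.01294514]
 [ 0.          0.          0.          1.        ]]
0.1 [0.19514257 0.59318233 0.23800543] [ 1.58178746e-01  9.87410172e-01 -7.94276531e-04 -7.97180059e-05] 1.0027006892374088
```

View pics/top0.png

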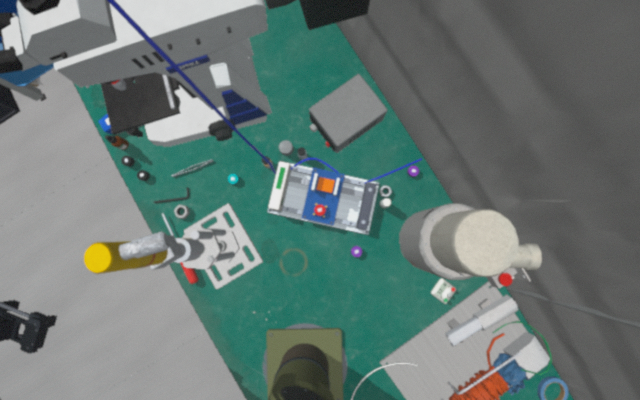

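View pics/scene0.png

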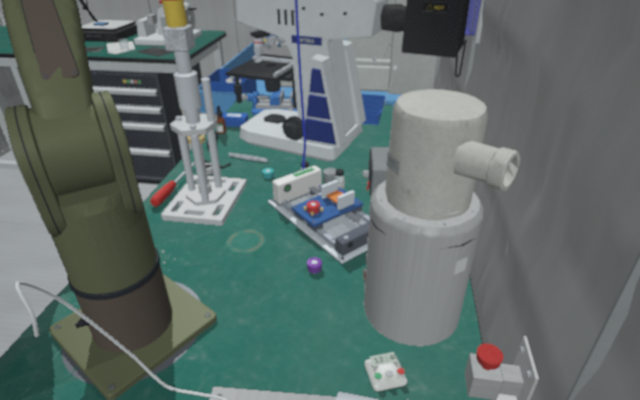

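The sensor head with its green stripe is at the left (+y) end of the rail (top view around 280,178), the buffer is at the right (370,205), and the orange button is at about (326,185). I'll enlarge the crop to get closer positions.

Run:
```python
import cv2
a=cv2.imread("pics/top0.png")[140:250,255:405]
cv2.imwrite("pics/top0c.png",cv2.resize(a,(750,550),interpolation=cv2.INTER_CUBIC))
```

```text
(no output)
```

View pics/top0c.png

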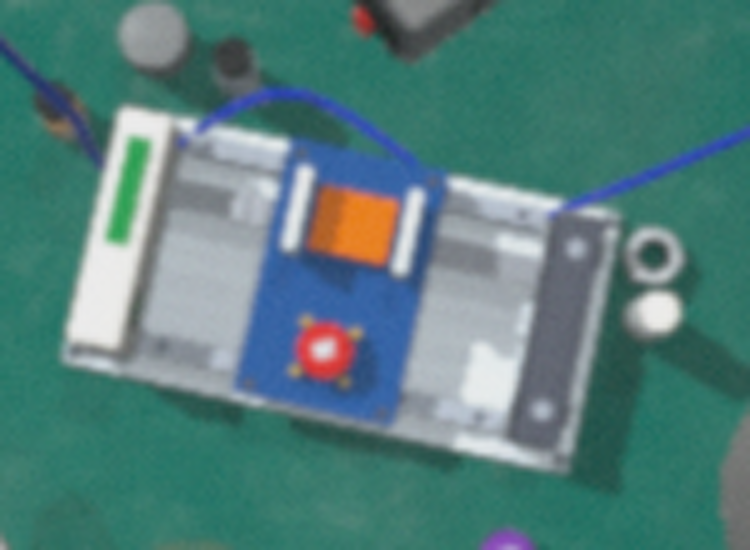

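Shuttle, fences, button and sample are all clear in the crop. The fence centres are at about (298,208) and (408,231), the button at (353,226) and the puck at (325,350). The press frame stands between the arm's start and the shuttle, and there is a blue cable, so I need to check both heights.

```bash
cat > h.py <<'E'
import numpy as np, cv2
from plant import r,cams
from scipy.spatial.transform import Rotation as R
def ray(K,D,T,uv):
    x,y=cv2.undistortPoints(np.array([[uv]],float),np.array(K),np.array(D))[0,0]
    Rm,t=T[:3,:3],T[:3,3]
    return -Rm.T@t, Rm.T@np.array([x,-y,-1])
def at(K,D,T,uv,z):
    c,d=ray(K,D,T,uv); return c+d*(z-c[2])/d[2]
def proj(K,D,T,p):
    q=T[:3,:3]@np.array(p)+T[:3,3]
    q=q*np.array([1,-1,-1])
    return cv2.projectPoints(q[None],np.zeros(3),np.zeros(3),np.array(K),np.array(D))[0][0,0]
E
python3 - <<'E'
from h import *
print([a for a in dir(r) if a[0]!='_'])
s=cams.snapshot("top");K,D,T=s["camera_matrix"],s["D"],np.array(s["camera_from_world"])
f=lambda x,y:(255+(x+.5)/5-.5,140+(y+.5)/5-.5)
P={}
for n,x,y,z in [("fL",298,208,.072),("fR",408,231,.072),("btn",356,226,.052),("puck",325,350,.057),("sensTL",125,110,.064),("sensTR",172,121,.064),("sensBR",122,348,.064),("sensBL",70,338,.064),("bufTL",550,212,.04),("bufTR",608,222,.04),("bufBR",568,445,.04),("bufBL",513,436,.04),("plTL",292,148,.04),("plTR",446,182,.04),("plBR",395,425,.04),("plBL",236,388,.04)]:
    P[n]=at(K,D,T,f(x,y),z); print(n,P[n].round(4))
m=lambda p:sum(P[k] for k in P if k.startswith(p))/sum(k.startswith(p) for k in P)
S,B,PL=m("sens"),m("buf"),m("pl"); print(S,B,PL)
d=(S-B)[:2]; print("yaw of y axis",np.degrees(np.arctan2(d[1],d[0])),np.linalg.norm(d))
d=(P["fL"]-P["fR"])[:2]; print(np.degrees(np.arctan2(d[1],d[0])),np.linalg.norm(d),(P["fL"]+P["fR"])/2)
s=cams.snapshot("scene");K,D,T=s["camera_matrix"],s["D"],np.array(s["camera_from_world"])
for p in [(.33,.22,0),(.33,.22,.59),(.195,.594,.24)]: print(p,proj(K,D,T,p))
a=s["img"][130:270,240:420,::-1]
cv2.imwrite("pics/scene0c.png",cv2.resize(a,(756,588),interpolation=cv2.INTER_CUBIC))
E
```

```text
['Unreachable', 'finish_job', 'get_state', 'pinch_z']
fL [ 0.5009 -0.0396  0.072 ]
fR [ 0.4873 -0.0975  0.072 ]
btn [ 0.4933 -0.0701  0.052 ]
puck [ 0.4264 -0.052   0.057 ]
sensTL [0.5576 0.0525 0.064 ]
sensTR [0.5509 0.0272 0.064 ]
sensBR [0.4295 0.0555 0.064 ]
sensBL [0.4355 0.0832 0.064 ]
bufTL [ 0.5    -0.1761  0.04  ]
bufTR [ 0.4938 -0.2075  0.04  ]
bufBR [ 0.3731 -0.1815  0.04  ]
bufBL [ 0.3786 -0.152   0.04  ]
plTL [ 0.5389 -0.036   0.04  ]
plTR [ 0.5179 -0.1198  0.04  ]
plBR [ 0.3861 -0.0885  0.04  ]
plBL [ 0.4081 -0.003   0.04  ]
[0.49338521 0.0545984  0.064     ] [ 0.43638531 -0.17929349  0.04      ] [ 0.46275414 -0.0618482   0.04      ]
yaw of y axis 76.30388474639363 0.24073720523274839
76.68133096242585 0.05940571452709704 [ 0.49409493 -0.06854686  0.072     ]
(0.33, 0.22, 0) [205.70249832 201.31561819]
(0.33, 0.22, 0.59) [158.23510024 -73.18246478]
(0.195, 0.594, 0.24) [53.31407042 92.51908131]
```

View pics/scene0c.png

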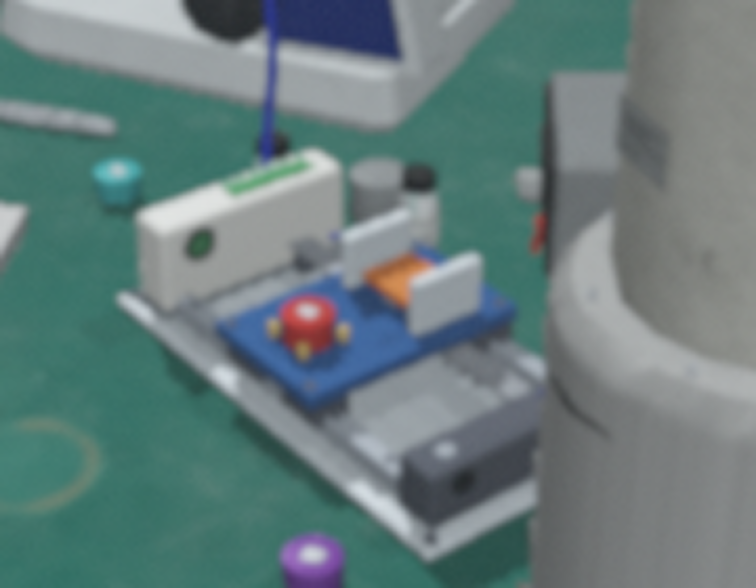

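The scene view shows the cable coming down just behind the far end of the sensor head, at crop position (265,160). I'll triangulate it and the column, then plan the route over the press frame.

Run:
```python
from h import *
c={}
for n in("top","scene"):
    s=cams.snapshot(n);c[n]=(s["camera_matrix"],s["D"],np.array(s["camera_from_world"]))
s1,s2=[ray(*c["scene"],p) for p in [(297,0),(303,167)]]
nrm=np.cross(s1[1],s2[1])
for uv in [(112,0),(150,43),(190,85),(230,126),(266,161)]:
    o,d=ray(*c["top"],uv); p=o+d*(nrm@(s1[0]-o))/(nrm@d); print(uv,p.round(3),proj(*c["scene"],p).round())
print("cam top",ray(*c["top"],(320,200))[0])
for uv in [(75,257),(118,257),(100,257)]: print(at(*c["top"],uv,.59))
ys=np.radians(76.5);Y=np.array([np.cos(ys),np.sin(ys)]);X=np.array([Y[1],-Y[0]])
b=np.array([.4937,-.0692]); print("mid->btn via plate",np.array([.4628,-.0618])+.03*X,"via stations",(np.array([.4934,.0546])+[.4364,-.1793])/2+.03*X)
print("home btn",b+.06*Y,X,Y)
```

```text
(112, 0) [ 1.483  0.922 -0.532] [302. 151.]
(150, 43) [ 12.473  10.683 -20.459] [309. 343.]
(190, 85) [ 1.9    1.284 -2.541] [308. 319.]
(230, 126) [ 0.779  0.289 -0.326] [305. 217.]
(266, 161) [0.488 0.032 0.416] [298.  26.]
cam top [ 0.35845448 -0.07045164  1.05135248]
[0.33648488 0.25119194 0.59      ]
[0.33599956 0.1931605  0.59      ]
[0.33622266 0.21718485 0.59      ]
mid->btn via plate [ 0.4919711  -0.06880336] via stations [ 0.4940711  -0.06935336]
home btn [ 0.50770672 -0.0108578 ] [ 0.97236992 -0.23344536] [0.23344536 0.97236992]
```

```bash
python3 -m pendant '[[1,[0,0,-55],[0,0,0]],[1,[0,0,-55],[0,0,0]],[1,[0,0,-55],[0,0,0]],[1,[0,0,-55],[0,0,0]],[1,[0,0,-55],[0,0,0]],[1,[0,0,-55],[0,0,0]],[1,[0,0,-55],[0,0,0]],[1,[0,0,-55],[0,0,0]]]' 20
python3 - <<'E'
from h import *
st=r.get_state();print(np.round(st["q"],3),st["tool_pos"],R.from_quat(st["eef_rot"]).as_matrix().round(3).tolist())
E
```

```text
clock: 1.3
tool_pos: [0.1952, 0.5892, 0.6497]
eef_rot: [0.16, 0.987, 0.004, -0.005]
contact_force: [1.5, 0.5, -0.9]
opening: 0.119
finger_force: 0.0
[-1.345  0.587  0.095  0.507 -0.071  2.043 -0.05 ] [0.19522666 0.58924034 0.64974665] [[-0.949, 0.316, -0.009], [0.316, 0.949, 0.009], [0.011, 0.005, -1.0]]
```

```bash
python3 -m pendant '[[1,[0,-50,-10],[0,0,0]],[1,[0,-50,-10],[0,0,0]],[1,[0,-50,-10],[0,0,0]],[1,[0,-50,-10],[0,0,0]],[1,[-58,-4,0],[0,0,8]],[1,[-58,-4,0],[0,0,8]],[1,[-58,-4,0],[0,0,8]],[1,[-58,-4,0],[0,0,8]]]'
python3 - <<'E'
from h import *
st=r.get_state();p=st["tool_pos"];print(np.round(st["q"],3),p,np.hypot(*p[:2]),R.from_quat(st["eef_rot"]).as_matrix().round(3).tolist())
s=cams.snapshot("wrist");print(s["camera_matrix"],s["D"],s["tool_from_camera"])
cv2.imwrite("pics/w1.png",s["img"][:,:,::-1])
E
```

```text
clock: 2.3
tool_pos: [0.3228, 0.2668, 0.6853]
eef_rot: [0.431, 0.902, 0.0, -0.003]
contact_force: [-0.6, 0.7, -0.2]
opening: 0.005
finger_force: 0.0
[-1.043  0.162  0.339  1.102 -0.063  1.889 -0.048] [0.32276734 0.26684953 0.68529524] 0.4187928217409571 [[-0.629, 0.777, -0.006], [0.777, 0.629, 0.003], [0.006, -0.003, -1.0]]
[[292.24171838   0.         321.21745002]
 [  0.         292.24171838 200.95307282]
 [  0.           0.           1.        ]] [-0.03327691  0.          0.          0.          0.        ] [[-4.20671726e-04  9.54307671e-01  2.98825521e-01  7.74642822e-02]
 [ 9.99999895e-01  4.55881484e-04 -4.81201046e-05  1.21190842e-03]
 [-1.82150407e-04  2.98825469e-01 -9.54307763e-01 -1.45456532e-01]
 [ 0.00000000e+00  0.00000000e+00  0.00000000e+00  1.00000000e+00]]
```

View pics/w1.png

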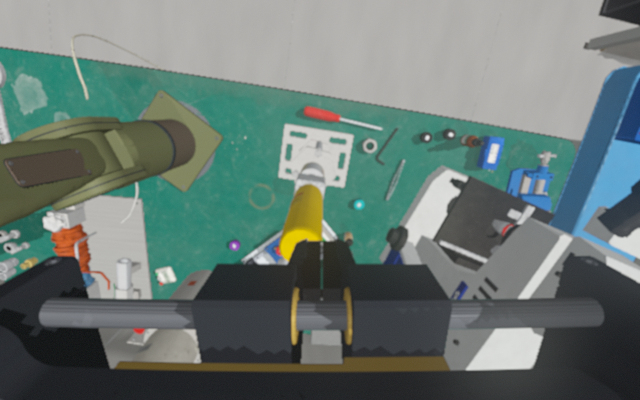

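The wrist view shows the press (yellow cylinder near 300,230) below me, and the shuttle is hidden behind the gripper. No cable is visible yet. I'll carry on in short steps, pulled further in.

```bash
python3 -m pendant '[[1,[-54,-20,0],[0,0,8]],[1,[-54,-24,0],[0,0,8]],[1,[0,0,0],[0,0,0]]]'
python3 - <<'E'
from h import *
st=r.get_state();p=st["tool_pos"];print(np.round(st["q"],3),p,np.hypot(*p[:2]))
for n in("wrist","top"):
    s=cams.snapshot(n);cv2.imwrite(f"pics/{n}2.png",s["img"][:,:,::-1])
a=cv2.imread("pics/wrist2.png")[100:400,100:640];b=cv2.imread("pics/top2.png")[0:300,100:460]
b=cv2.resize(b,(360,300));cv2.imwrite("pics/c2.png",cv2.resize(np.hstack([a,b]),(800,267)))
E
```

```text
clock: 2.72
tool_pos: [0.348, 0.1505, 0.6863]
eef_rot: [0.554, 0.832, 0.001, -0.003]
contact_force: [-0.1, 0.6, 0.2]
opening: 0.007
finger_force: 0.0
[-0.906  0.082  0.451  1.193 -0.044  1.875 -0.074] [0.34795085 0.15047751 0.68626631] 0.37909533700701814
```

View pics/c2.png

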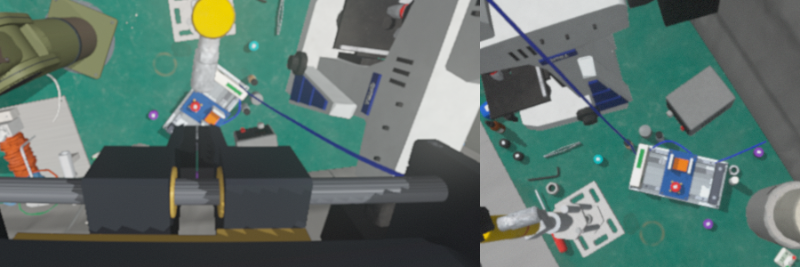

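The wrist view now shows the blue cable running from beside the sensor (crop 250,95) out to (400,172). I'll triangulate it with the top view.

Run:
```python
from h import *
s=cams.snapshot("top");c=(s["camera_matrix"],s["D"],np.array(s["camera_from_world"]))
st=r.get_state();w=cams.snapshot("wrist")
W=np.eye(4);W[:3,:3]=R.from_quat(st["eef_rot"]).as_matrix();W[:3,3]=st["tool_pos"]
wc=(w["camera_matrix"],w["D"],np.linalg.inv(W@np.array(w["tool_from_camera"])))
# blue line points in the top, scanned in colour
a,b=[ray(*c,p) for p in [(112,0),(266,161)]]; n=np.cross(a[1],b[1])
for x,y in [(252,97),(285,118),(320,138),(352,155),(385,168)]:
    o,d=ray(*wc,(100+x/.889,100+y/.889)); p=o+d*(n@(a[0]-o))/(n@d); print((x,y),p.round(3),proj(*c,p).round())
```

```text
(252, 97) [0.545 0.078 0.156] [264. 159.]
(285, 118) [0.569 0.104 0.336] [236. 130.]
(320, 138) [0.586 0.122 0.444] [210. 103.]
(352, 155) [0.598 0.135 0.509] [189.  81.]
(385, 168) [0.611 0.148 0.552] [170.  61.]
```

The cable runs from about (0.535, 0.065, 0.1) up and outwards to (0.61, 0.15, 0.55), close behind the sensor. I'll turn the tool so the wrist camera and body point away from it: tool y at about 131° in the world, long edge of the body facing the sensor.

```bash
python3 -m pendant '[[1,[0,0,0],[0,0,-10.5]],[1,[0,0,0],[0,0,-10.5]],[1,[0,0,0],[0,0,-10.5]],[1,[0,0,0],[0,0,-10.5]],[1,[0,0,0],[0,0,-10.5]],[1,[0,0,0],[0,0,-10.5]],[1,[0,0,0],[0,0,-10.5]],[1,[0,0,0],[0,0,-10.5]]]'
cat >> h.py <<'E'
def goto(x,y,z,ya):
    "remaining shift in tool axes, mm, and turn about tool z"
    st=r.get_state();M=R.from_quat(st["eef_rot"]).as_matrix();p=np.array(st["tool_pos"])
    yaw=np.degrees(np.arctan2(M[1,1],M[0,1]))
    print("q",np.round(st["q"],2),"pos",p.round(4),"yaw",yaw.round(1),"F",np.round(st["contact_force"],1))
    print("shift",(M.T@(np.array([x,y,z])-p)*1e3).round(1),"turn",round(-(ya-yaw),1),"tilt",np.degrees(np.arccos(-M[2,2])).round(2))
    return M
E
python3 -c "
from h import *
goto(.36,-.08,.68,131.5)"
```

```text
clock: 3.92
tool_pos: [0.3475, 0.1568, 0.6846]
eef_rot: [-0.155, 0.988, 0.002, -0.003]
contact_force: [-0.5, -0.5, 0.3]
opening: 0.004
finger_force: 0.0
q [-0.81  0.09  0.33  1.19 -0.04  1.87  1.38] pos [0.3475 0.1568 0.6846] yaw 107.8 F [-0.5 -0.5  0.3]
shift [  60.4 -229.3    3.8] turn -23.7 tilt 0.43
```

```bash
python3 -m pendant '[[1,[15,-57,0],[0,0,0]],[1,[15,-57,0],[0,0,0]],[1,[15,-57,0],[0,0,0]],[1,[15,-57,0],[0,0,0]],[1,[0,0,0],[0,0,-8]],[1,[0,0,0],[0,0,-8]],[1,[0,0,0],[0,0,-8]],[1,[0,0,0],[0,0,0]]]'; python3 -c "
from h import *
goto(.47,-.09,.3,131.5)"
```

```text
clock: 4.92
tool_pos: [0.3586, -0.0792, 0.6838]
eef_rot: [-0.353, 0.936, 0.003, -0.003]
contact_force: [0.7, 1.6, -0.7]
opening: 0.004
finger_force: 0.0
q [-0.42  0.06  0.58  1.23 -0.04  1.87  2.44] pos [ 0.3586 -0.0792  0.6838] yaw 131.3 F [ 0.7  1.6 -0.7]
shift [-77.7 -84.4 383. ] turn -0.2 tilt 0.43
```

```bash
python3 -m pendant '[[1,[-10,-10,48],[0,0,0]],[1,[-10,-10,48],[0,0,0]],[1,[-10,-10,48],[0,0,0]],[1,[-10,-10,48],[0,0,0]],[1,[-10,-11,48],[0,0,0]],[1,[-10,-11,48],[0,0,0]],[1,[-10,-11,48],[0,0,0]],[1,[-10,-11,48],[0,0,0]]]'
python3 - <<'E'
from h import *
goto(.494,-.069,.15,131.5)
s=cams.snapshot("wrist");cv2.imwrite("pics/w3.png",s["img"][:,:,::-1])
E
```

```text
clock: 5.92
tool_pos: [0.472, -0.0884, 0.2975]
eef_rot: [-0.352, 0.936, 0.003, -0.002]
contact_force: [1.0, 0.0, -1.2]
opening: 0.004
finger_force: 0.0
q [-0.16  0.44  0.38  1.92 -0.22  0.82  2.63] pos [ 0.472  -0.0884  0.2975] yaw 131.2 F [ 1.   0.  -1.2]
shift [-29.6  -0.9 147.4] turn -0.3 tilt 0.42
```

View pics/w3.png

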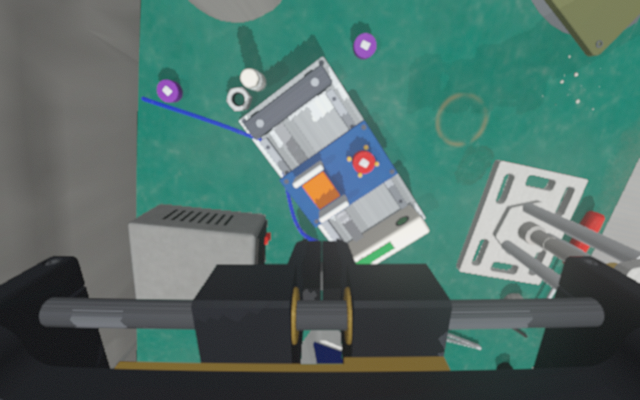

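The wrist view shows the carriage clearly: the fence tops are at about (309,171) and (333,206), the button at (321,190) and the puck at (364,162). q7 is close to its limit, so I'll ease the yaw back by 8°.

Run:
```python
from h import *
st=r.get_state();w=cams.snapshot("wrist")
W=np.eye(4);W[:3,:3]=R.from_quat(st["eef_rot"]).as_matrix();W[:3,3]=st["tool_pos"]
wc=(w["camera_matrix"],w["D"],np.linalg.inv(W@np.array(w["tool_from_camera"])))
for n,u,v,z in [("fa",309,171,.072),("fb",333,206,.072),("btn",321,190,.052),("puck",364,162,.057),("cable near buffer",262,137,.03)]: print(n,at(*wc,(u,v),z).round(4))
goto(.4937,-.0692,.09,123.5)
cv2.imwrite("pics/w3c.png",cv2.resize(w["img"][140:250,260:420,::-1],(800,550),interpolation=cv2.INTER_CUBIC))
```

```text
fa [ 0.4762 -0.0995  0.072 ]
fb [ 0.491  -0.0453  0.072 ]
btn [ 0.4888 -0.068   0.052 ]
puck [ 0.4221 -0.0513  0.057 ]
cable near buffer [ 0.4895 -0.1744  0.03  ]
q [-0.16  0.45  0.38  1.92 -0.22  0.83  2.63] pos [ 0.4696 -0.088   0.2953] yaw 131.2 F [-0.6  0.1  0.1]
shift [-32.2  -4.6 205. ] turn 7.7 tilt 0.92
```

View pics/w3c.png

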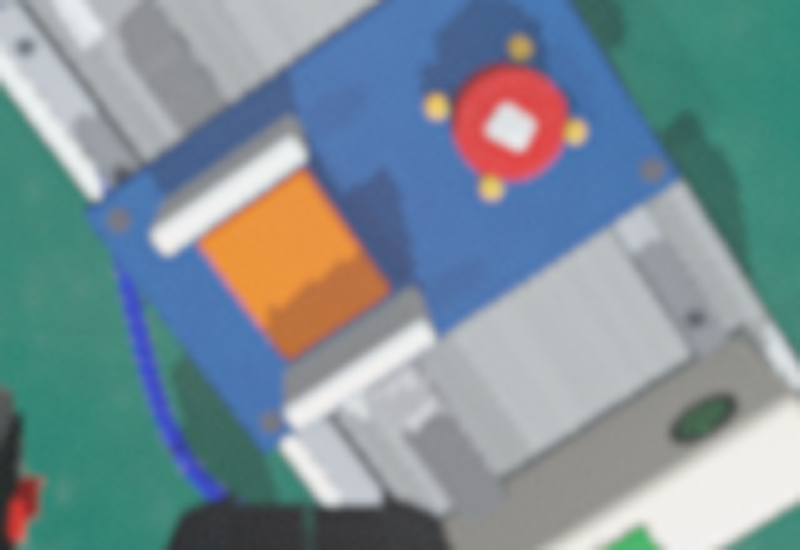

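The crop gives fence-top centres at (230,195) and (362,372), button centre (296,264) and puck (512,125), all in crop pixels.

Run:
```python
from h import *
st=r.get_state();w=cams.snapshot("wrist")
W=np.eye(4);W[:3,:3]=R.from_quat(st["eef_rot"]).as_matrix();W[:3,3]=st["tool_pos"]
wc=(w["camera_matrix"],w["D"],np.linalg.inv(W@np.array(w["tool_from_camera"])))
for n,u,v,z in [("fa",230,195,.072),("fb",362,372,.072),("btn",296,264,.052),("puck",512,125,.057)]: print(n,at(*wc,(260+(u+.5)/5-.5,140+(v+.5)/5-.5),z).round(4))
goto(.4925,-.0695,.09,123.5)
```

```text
fa [ 0.4862 -0.0963  0.072 ]
fb [ 0.5    -0.0383  0.072 ]
btn [ 0.493  -0.0676  0.052 ]
puck [ 0.4255 -0.0504  0.057 ]
q [-0.16  0.44  0.38  1.92 -0.22  0.83  2.63] pos [ 0.4703 -0.0887  0.2978] yaw 131.2 F [-0.2 -1.1 -0.2]
shift [-30.6  -2.4 207.7] turn 7.7 tilt 0.69
```

```bash
python3 -m pendant '[[1,[0,0,0],[0,0,7.7]],[1,[-8,0.5,45],[0,0,0]],[1,[-8,0.5,45],[0,0,0]],[1,[-8,0.5,45],[0,0,0]],[1,[-8,0.5,45],[0,0,0]],[1,[0,0,20],[0,0,0]],[1,[0,0,0],[0,0,0]],[1,[0,0,0],[0,0,0]]]'; python3 -c "
from h import *
goto(.493,-.0685,.06,123.5)"
```

```text
clock: 7.08
tool_pos: [0.497, -0.0697, 0.1012]
eef_rot: [-0.288, 0.958, 0.002, -0.001]
contact_force: [0.1, 0.2, -0.2]
opening: 0.008
finger_force: 0.0
q [-0.06  0.78  0.18  2.06 -0.39  0.35  2.6 ] pos [ 0.497  -0.0697  0.1012] yaw 123.5 F [ 0.1  0.2 -0.2]
shift [ 2.6  3.  41.2] turn 0.0 tilt 0.22
```

```bash
python3 -m pendant '[[1,[0,0,0],[0,0,7]],[1,[2.6,2.6,20],[0,0,0]],[1,[0,0,18],[0,0,0]],[1,[0,0,0],[0,0,0]],[1,[0,0,0],[0,0,0]]]'; python3 -c "
from h import *
goto(.493,-.0685,.046,116.5)"
```

```text
clock: 7.7
tool_pos: [0.4928, -0.0684, 0.0627]
eef_rot: [-0.229, 0.973, 0.002, -0.001]
contact_force: [0.3, 0.3, 0.5]
opening: 0.002
finger_force: 0.0
q [-0.04  0.85  0.15  2.08 -0.47  0.25  2.55] pos [ 0.4928 -0.0684  0.0627] yaw 116.5 F [0.3 0.3 0.5]
shift [-0.2 -0.2 16.7] turn 0.0 tilt 0.28
```

```bash
python3 -m pendant '[[1,[0,0,8],[0,0,0]],[1,[0,0,4],[0,0,0]],[1,[0,0,3],[0,0,0]],[1,[0,0,0],[0,0,0]],[1,[0,0,0],[0,0,0]]]'; python3 -c "
from h import *
goto(.493,-.0685,.046,116.5)"
```

```text
clock: 8.32
tool_pos: [0.4925, -0.0683, 0.0473]
eef_rot: [-0.229, 0.973, 0.002, -0.001]
contact_force: [0.3, 0.3, 13.7]
opening: 0.005
finger_force: 6.5
q [-0.03  0.87  0.12  2.08 -0.47  0.21  2.55] pos [ 0.4925 -0.0683  0.0473] yaw 116.5 F [ 0.3  0.3 13.7]
shift [-0.4 -0.4  1.3] turn 0.0 tilt 0.3
```

```bash
python3 -m pendant '[[1,[-2.6,3.1,0],[0,0,0]],[1,[-3.9,4.6,0],[0,0,0]],[1,[-3.9,4.6,0],[0,0,0]],[1,[-3.9,4.6,0],[0,0,0]]]'; python3 -c "
from h import *
goto(.508+.0016,-.010+.0065,.046,116.5)"
```

```text
clock: 8.82
tool_pos: [0.4977, -0.0474, 0.0474]
eef_rot: [-0.229, 0.973, 0.002, -0.002]
contact_force: [-0.0, -1.4, 12.5]
opening: -0.002
finger_force: 6.1
q [-0.08  0.88  0.13  2.08 -0.49  0.22  2.52] pos [ 0.4977 -0.0474  0.0474] yaw 116.5 F [-0.  -1.4 12.5]
shift [-30.3  34.    1.4] turn -0.0 tilt 0.27
```

```bash
python3 -m pendant '[[1,[-3.9,4.6,0],[0,0,0]],[1,[-3.9,4.6,0],[0,0,0]],[1,[-3.9,4.6,0],[0,0,0]],[1,[-3.9,4.6,0],[0,0,0]],[1,[-3.2,3.8,0],[0,0,0]],[1,[-1.3,1.5,0],[0,0,0]],[1,[-1.3,1.5,0],[0,0,0]]]'; python3 -c "
from h import *
goto(.508+.0016,-.010+.0065,.046,116.5)"
```

```text
clock: 9.7
tool_pos: [0.5056, -0.0153, 0.0474]
eef_rot: [-0.229, 0.973, 0.002, -0.002]
contact_force: [-0.2, -0.7, 10.9]
opening: 0.012
finger_force: 5.7
q [-0.15  0.88  0.15  2.06 -0.51  0.24  2.48] pos [ 0.5056 -0.0153  0.0474] yaw 116.5 F [-0.2 -0.7 10.9]
shift [-8.8  8.8  1.4] turn -0.0 tilt 0.28
```

```bash
python3 -m pendant '[[1,[-1.3,1.5,0.3],[0,0,0]],[1,[-1.3,1.5,0],[0,0,0]],[1,[-1.3,1.5,0],[0,0,0]],[1,[-1.3,1.5,0],[0,0,0]],[1,[0,0,0],[0,0,0]]]'; python3 -c "
from h import *
goto(.508+.0016,-.010+.0065,.046,116.5)"
```

```text
clock: 10.32
tool_pos: [0.507, -0.0098, 0.0473]
eef_rot: [-0.228, 0.974, 0.001, -0.002]
contact_force: [-1.6, -4.7, 15.5]
opening: 0.001
finger_force: 7.2
q [-0.16  0.88  0.16  2.05 -0.51  0.25  2.47] pos [ 0.507  -0.0098  0.0473] yaw 116.3 F [-1.6 -4.7 15.5]
shift [-5.1  4.5  1.3] turn -0.2 tilt 0.25
```

```bash
python3 -m pendant '[[1,[-1.3,1.5,0],[0,0,0]],[1,[-1.3,1.5,0],[0,0,0]],[1,[0,0,0],[0,0,0]]]'; python3 -m pendant '[[1,[-1.3,1.5,0],[0,0,0]],[1,[-1.3,1.5,0],[0,0,0]],[1,[0,0,0],[0,0,0]]]'
python3 - <<'E'
from h import *
goto(.508+.0016,-.010+.0065,.046,116.5)
a=cams.snapshot("top")["img"][140:250,255:405,::-1]
cv2.imwrite("pics/top4.png",cv2.resize(a,(750,550),interpolation=cv2.INTER_CUBIC))
E
```

```text
clock: 10.7
tool_pos: [0.5076, -0.008, 0.0473]
eef_rot: [-0.227, 0.974, -0.001, -0.002]
contact_force: [-1.4, -8.2, 14.1]
opening: 0.005
finger_force: 7.1
clock: 11.08
tool_pos: [0.5088, -0.0041, 0.0473]
eef_rot: [-0.227, 0.974, -0.001, -0.002]
contact_force: [-2.4, -7.9, 13.4]
opening: 0.008
finger_force: 6.7
q [-0.18  0.88  0.16  2.05 -0.52  0.25  2.46] pos [ 0.5088 -0.0041  0.0473] yaw 116.2 F [-2.4 -7.9 13.4]
shift [-1.   0.2  1.3] turn -0.3 tilt 0.27
```

View pics/top4.png

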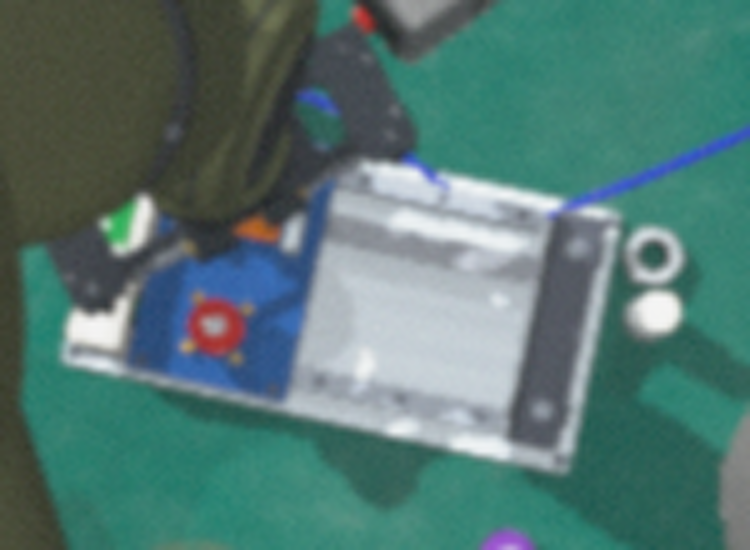

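The top view shows the carriage against the sensor head, with the puck at (215,326) still between its dowels. I'll push slightly more so the fence seats firmly.

```bash
python3 -m pendant '[[1,[-1.3,1.5,0],[0,0,0]],[1,[-1.3,1.5,0],[0,0,0]],[1,[0,0,0],[0,0,0]]]';  python3 - <<'E'
from h import *
goto(.508,-.010,.046,116.5)
s=cams.snapshot("top");c=(s["camera_matrix"],s["D"],np.array(s["camera_from_world"]))
f=lambda x,y:(255+(x+.5)/5-.5,140+(y+.5)/5-.5)
d=at(*c,f(215,326),.057)-at(*c,f(325,350),.057);print(d,np.linalg.norm(d))
E
```

```text
clock: 11.5
tool_pos: [0.5094, -0.0021, 0.0473]
eef_rot: [-0.226, 0.974, -0.002, -0.003]
contact_force: [-2.8, -11.7, 13.3]
opening: 0.002
finger_force: 9.4
q [-0.19  0.88  0.17  2.05 -0.52  0.25  2.45] pos [ 0.5094 -0.0021  0.0473] yaw 116.1 F [ -2.8 -11.7  13.3]
shift [ 4.7 -6.5  1.3] turn -0.4 tilt 0.37
[0.01423211 0.05845059 0.        ] 0.06015832982085563
```

The carriage moved 60.2 mm and the tip is bearing on the fence, so it's home. I'll lift straight up to release the button, then centre in the pocket and lift out.

```bash
python3 -m pendant '[[1,[0,0,-3],[0,0,0]],[1,[0,0,-4],[0,0,0]],[1,[0,0,-4],[0,0,0]],[1,[3,-4,0],[0,0,0]],[1,[2,-3,-4],[0,0,0]],[1,[0,0,-20],[0,0,0]],[1,[0,0,-25],[0,0,0]],[1,[0,0,0],[0,0,0]]]';  python3 -c "
from h import *
goto(.47,-.10,.3,116.5)"
```

```text
clock: 12.55
tool_pos: [0.51, -0.0035, 0.1076]
eef_rot: [-0.23, 0.973, 0.002, -0.001]
contact_force: [-0.8, 0.4, 0.8]
opening: 0.001
finger_force: 0.0
q [-0.23  0.78  0.25  2.03 -0.48  0.39  2.43] pos [ 0.51   -0.0035  0.1076] yaw 116.6 F [-0.8  0.4  0.8]
shift [  79.   -67.5 -192.7] turn 0.1 tilt 0.29
```

Clear of everything, and the force is back to zero. I'll move up and away for a look.

```bash
python3 -m pendant '[[1,[10,-8,-40],[0,0,0]],[1,[15,-12,-40],[0,0,0]],[1,[20,-16,-40],[0,0,0]],[1,[20,-16,-40],[0,0,0]],[1,[15,-15,-33],[0,0,0]],[1,[0,0,0],[0,0,0]],[1,[0,0,0],[0,0,0]]]';  python3 - <<'E'
from h import *
goto(.47,-.1,.3,116.5)
a=cams.snapshot("wrist")["img"][:,:,::-1]; cv2.imwrite("pics/w5.png",a)
E
```

```text
clock: 13.42
tool_pos: [0.4679, -0.0991, 0.2979]
eef_rot: [-0.23, 0.973, 0.003, -0.003]
contact_force: [-0.5, 0.6, -0.1]
opening: 0.003
finger_force: 0.0
q [-0.19  0.45  0.46  1.93 -0.27  0.83  2.45] pos [ 0.4679 -0.0991  0.2979] yaw 116.6 F [-0.5  0.6 -0.1]
shift [-1.4 -1.7 -2.1] turn 0.1 tilt 0.53
```

View pics/w5.png

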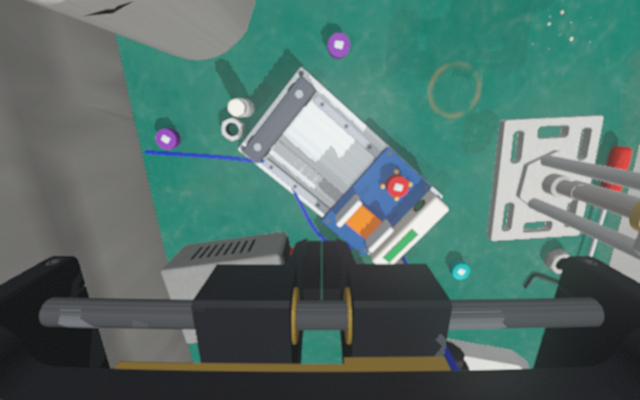

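The wrist view shows the carriage home against the white sensor head (410,230). The puck is in its nest (398,187), the button is up, and the vial and nut near (238,110) are undisturbed.

```bash
python3 -c "
from plant import r
print(r.finish_job())"
```

```text
the job is handed in; nothing more can be done
None
```

The job is handed in: I pushed the carriage about 60 mm with the button held down until it was home against the sensor head, then let the button spring up and moved the arm clear; the sample is still in its nest, and I saw nothing around it disturbed.

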